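# Clear, load and clamp the pallet block jig

## Robot

A 6-joint arm with a two-finger parallel gripper is mounted at the origin on the work surface. World frame = base frame: x ahead of the robot, y to its left, z up, the work surface at z = 0. Lengths are in m, angles in degrees, forces in N, time in s.
With the tool pointing down it reaches from about 0.3 to 0.75 m from the base axis. Payload 8.5 kg.
Tool frame: the origin (TCP) lies midway between the tips of the shut fingers; the grasp point (between the pads) lies 19 mm behind it; z points along the fingers, y is the line along which they close (so a half turn about z gives the same grasp; the last joint's range is limited). The gripper opens to 85 mm and grips with 20 to 120 N. Pads are 22 mm wide; open, the fingers measure 114 mm over their backs; the gripper's body (76 mm by 85 mm) begins 54 mm behind the grasp point. The pads swing forward as they close: fully open they stand 13 mm farther back than shut.
Start: joints at [54.299, 21.807, 74.336, -0, 83.858, -12.336], TCP at [0.218, 0.505, 0.231] pointing down, gripper open.
Joint ranges: [-178.18, 178.18], [-50.72, 133.34], [12.68, 142.11], [-81.47, 261.47], [9.98, 163.14], [-165.26, 165.26]. Speed limits (degrees/s): [136.94, 136.94, 180, 180, 180, 180].

## Interface

Orientations are given as a 3x3 rotation matrix whose columns are the frame's x, y, z axes.
In Python, from rig import observe, optics, order, spotter gives the robot as it stands.
- The arm moves only by the tool move_arm, never from a script. Its argument "series" is text: rows parted by semicolons, each of 5 numbers parted by spaces: the shift along the tool's x, y, z in cm, then the turn about the tool's z in degrees, then the opening, from -1 (shut) to 1 (fully open). A call has 1 to 8 rows; each row is the pose to reach, as a shift and turn from the pose commanded when the call began, along the tool's axes at that moment; what a row does not reach only later rows make up. A row lasts 1/8 s, in which the tool goes at most 62.5 mm and 10.7 degrees, less where a joint would pass 70% of its speed; a pose out of reach is approached as far as the arm can. A call with a gripper value outside its range is refused whole. The fingers move at their own pace and stop on an object; "force" is the grip in N (left out, the last holds). Time passes only in rows, so rows that repeat a pose let the fingers close. It gives the time, the measured TCP pose, the force, the opening and the grip force at its end, in the units of the state.
- observe(): the state, without advancing time (a new reading comes with each control period).
- optics.get_image(name): name is "side" or "top"; returns a dict with "pixels" (420x560x3 uint8, blue, green, red), "camera_matrix" (3x3 intrinsics, pixels), "rvec" (rotation vector, rad) and "tvec" (3), from world to camera coordinates, as OpenCV has them. Camera axes: x right, y down, z forward; pixel columns grow to the right and rows downward; lengths in m; the calibration is good to about 2 mm. A picture is of the moment at which its call begins. There is no depth.
- order.close_job(): hands the job in; it is judged then, once.
Trained networks look in the newest picture that a camera, given by its name, has taken for a name from the list of things; names that differ only in an ending like _2 or _b are one class to them, and where a whole thing is asked for, a point or a joint stands for the part that bears it (a point fixed in the world has none). Each returns a list of dicts, best first, with "score" (0 to 1); they miss things now and then, are a little off and sometimes report something else, mostly with a low value. They report only what shows in the picture. A call takes as long as a camera call. They do not tell look-alikes from the thing itself.
- spotter.find_in(thing, camera): "point" ([x, y, z] in m, in world coordinates, good to about 4 mm: the middle of the surface that is visible of it).
- spotter.cut_out(thing, camera): "pixels" (420x560 bool, what is visible of it).
- spotter.mark_of(thing, camera): "point" ([x, y, z] in m, in world coordinates, good to about 4 mm: a listed point, or the origin of a listed thing).
The state is a dict: "time_s": time; "q": joint angles; "qvel": joint speeds; "joint_efforts": joint torques, N m; "position": TCP position; "tool_rot": TCP orientation; "ft_force": force on the tool from outside, world axes, zero at the start; "wrist_torque": the same for the moment, N m; "grip_width": finger opening in m; "gripper_force": force on a finger pad.
Only numpy, scipy, OpenCV 4.12 (cv2) and the standard library are available. Lean on these libraries where they do the work, as an engineer would, in place of code of your own. Each camera call takes 0.05 s, during which the arm holds its last target. There are 200 camera calls.

## Task

Get the blue clamping jig ready for nailing. With the orange scraper block, not with the fingers, sweep all the loose wood chips off the jig's plate into the red tray at its end, and only then lay all the loose pallet blocks (two or three, on the bench just beyond the jig) flat in the jig's lane, lengthwise in one row. Then press the red lever down until it catches and stays down, and after that turn the air selector's knob to the green mark; finish with the scraper standing on its black rubber mat, and leave everything else on the bench where it is.

Things in the scene. Friction and masses are not known exactly. Their poses are not given: they have to be found in the camera images.
- jig: Clamping jig, fixed. Origin: centre of the plate's underside, on the bench; x across the lane, y along it. Aluminium plate 25 mm thick, y -160 to +160 mm. Beyond its -y end lies the red chip tray, inside x -61 to +61, y -160 to -276 mm, floor 4 mm and rims 20 mm above the bench, so below the plate's top. The lever stands beyond the +y end.
- lane (a point): Centre of the lane, on the plate's top (25 mm above the bench); axes as the jig's. The lane runs along y, 62 mm wide, open at both ends: at +x a fixed blue fence, at -x a steel jaw (280 mm long), each standing 12 mm above the plate. As the lever goes down the jaw slides 20 mm to +x and narrows the lane to 42 mm.
- lever (a joint): Clamp lever, rad: 0 raised (arm 40 degrees above level, towards the jig's -x), growing as it is pressed down; hard stop at 0.70 (level). A spring lifts it; past about 0.4 it goes over centre and it catches at about 0.65. Pressing takes about 13 N at the pad.
- lever_pad (a point): Centre of the top face of the lever's red pad (42 x 42 mm, 12 mm thick), at the arm's free end, 136 mm from its hinge. It moves on an arc: from about 167 mm to about 85 mm above the bench, and about 30 mm towards the jig's -x.
- lever_hinge (a point): Centre of the lever's hinge; its axis is the jig's y axis; 72 mm above the bench. Two blue cheeks (plates) beside it reach 88 mm up.
- selector: Grey air selector box, 100 x 100 x 45 mm, fixed to the bench, with a knob on top and four coloured dots round it (white, yellow, green, red, in clockwise order seen from above, 0.7 rad apart). Origin: centre of its underside; the white dot lies towards its -x.
- dial (a joint): Selector knob, rad, growing clockwise seen from above; it clicks at 0 (white), 0.7 (yellow), 1.4 (green) and 2.1 (red).
- dial_grip (a point): On the knob's axis, 75 mm above the bench, at the height to grip: black bar 46 mm long, 14 mm wide, its top 89 mm and its round skirt's top 55 mm above the bench. The x axis lies along the bar; the white pointer is at its -x end.
- green_mark (a point): The green dot on the selector box, 41.5 mm from the knob's axis.
- mat: Black rubber mat of the scraper, fixed, 150 (x) x 130 (y) x 2 mm. Origin: centre of its underside.
- scraper: Scraper block, standing on its foot. Origin: centre of its underside. Orange foot 52 (x) x 40 (y) x 16 mm; on it a wooden handle 46 (x) x 24 (y) mm, up to 60 mm above the underside. Grip it across y.
- block1: Pale softwood pallet block, 70 (x) x 40 (y) x 40 (z) mm, origin at its centre; may be absent.
- block2: Pale softwood pallet block, 70 (x) x 40 (y) x 40 (z) mm, origin at its centre; may be absent.
- block3: Pale softwood pallet block, 70 (x) x 40 (y) x 40 (z) mm, origin at its centre; may be absent.
- chip1: Loose wood chip, 26 x 18 x 8 mm, origin at its centre; lies on the jig's plate in the lane at the start; may be absent.
- chip2: Loose wood chip, 26 x 18 x 8 mm, origin at its centre; lies on the jig's plate in the lane at the start; may be absent.
- chip3: Loose wood chip, 26 x 18 x 8 mm, origin at its centre; lies on the jig's plate in the lane at the start; may be absent.
- chip4: Loose wood chip, 26 x 18 x 8 mm, origin at its centre; lies on the jig's plate in the lane at the start; may be absent.
- nail_tin: Tin, diameter 60, height 50 mm; leave it alone.
- tape_measure: Yellow tape measure, 65 x 35 x 60 mm; leave it alone.
- screwdriver: Screwdriver lying on the bench; leave it alone.
- offcut: Thin board, 140 x 60 x 18 mm; leave it alone.
- glue: White glue bottle, diameter 56, height 150 mm; leave it alone.
- pencil: Red carpenter's pencil, 160 mm long; leave it alone.
Mind the look-alikes: they are no part of the job. Leave any pink or purple look-alike of the block2 alone.

How it is judged (in metres and radians):
On the way, in this order (a step that is already met when the one before it is completed fails the run):
1. all the chips lie in the tray (x of chip1 in the frame of jig between -0.063 and 0.063 m and y of chip1 in the frame of jig between -0.278 and -0.158 m and z of each of chip1, chip2, chip3, chip4 in the frame of jig below 0.026 m and x of chip2 in the frame of jig between -0.063 and 0.063 m and y of chip2 in the frame of jig between -0.278 and -0.158 m and x of chip3 in the frame of jig between -0.063 and 0.063 m and y of chip3 in the frame of jig between -0.278 and -0.158 m and x of chip4 in the frame of jig between -0.063 and 0.063 m and y of chip4 in the frame of jig between -0.278 and -0.158 m), for 0.2 s.
2. all the blocks lie in the lane, lever still up (x of block1 in the frame of jig between -0.016 and 0.016 m and y of block1 in the frame of jig between -0.13 and 0.13 m and z of block1 in the frame of jig between 0.038 and 0.05 m and angle between the x axis of each of block1, block2, block3 and the y axis of jig, either way round below 0.25 rad and x of block2 in the frame of jig between -0.016 and 0.016 m and y of block2 in the frame of jig between -0.13 and 0.13 m and z of block2 in the frame of jig between 0.038 and 0.05 m and x of block3 in the frame of jig between -0.016 and 0.016 m and y of block3 in the frame of jig between -0.13 and 0.13 m and z of block3 in the frame of jig between 0.038 and 0.05 m and value of joint lever below 0.3 rad), for 0.2 s.
3. the lever is down (value of joint lever above 0.58 rad), for 0.2 s.
4. the knob is at the green mark (value of joint dial between 1.25 and 1.55 rad), for 0.2 s.
At the end, for the whole second after the job is handed in: All chips in the red tray; all blocks flat in the lane, lengthwise within 0.25 rad, within 130 mm of its middle; lever latched (above 0.58); knob within 0.15 rad of green; scraper upright and at rest on its mat (centre within 55 mm in x, 45 mm in y) (all of step 1 and all of step 4 and x of block1 in the frame of jig between -0.016 and 0.016 m and y of block1 in the frame of jig between -0.13 and 0.13 m and z of block1 in the frame of jig between 0.038 and 0.05 m and angle between the x axis of each of block1, block2, block3 and the y axis of jig, either way round below 0.25 rad and x of block2 in the frame of jig between -0.016 and 0.016 m and y of block2 in the frame of jig between -0.13 and 0.13 m and z of block2 in the frame of jig between 0.038 and 0.05 m and x of block3 in the frame of jig between -0.016 and 0.016 m and y of block3 in the frame of jig between -0.13 and 0.13 m and z of block3 in the frame of jig between 0.038 and 0.05 m and value of joint lever above 0.58 rad and x of scraper in the frame of mat between -0.055 and 0.055 m and y of scraper in the frame of mat between -0.045 and 0.045 m and angle between scraper's own z axis and vertical below 0.15 rad and z of scraper in the frame of mat below 0.008 m and linear speed of scraper below 0.02 m/s); the robot touches nothing.
It fails at once if a chip is touched with the fingers (contact force between the fingers and chip1 above 0.5 N or contact force between the fingers and chip2 above 0.5 N or contact force between the fingers and chip3 above 0.5 N or contact force between the fingers and chip4 above 0.5 N).
It fails at once if something else on the bench is moved by more than 25 mm (distance of any of nail_tin, tape_measure, screwdriver, offcut, glue, pencil from where it was at the start of the episode above 0.025 m).
Of block1, block2, block3 only 2 to 3 are there at a start; the rules pass over those that are not, and their reading is None.
Of chip1, chip2, chip3, chip4 only 2 to 4 are there at a start; the rules pass over those that are not, and their reading is None.
At some moment in a run one of scraper may be knocked a few centimetres aside while the robot is not near it.
Once in a run the grip may slacken for a moment while it holds something.
It also fails if it takes over 210 s, if anything falls off the work surface, if the arm or the gripper's body presses on something with over 40 N, if the wrist force passes 120 N, or if a joint passes its speed limit or range.

## Working session

There is one attempt and no reset: what is moved stays moved. The work goes in short steps, Python scripts to look and compute and a tool call to move; the robot and the scene stay as the last step left them, time stands still between calls to the robot, and variables do not carry over. Pictures are saved under pics/ and viewed, at most 14 in all, crops included, and the job is handed in when it is done.

Besides the shell and the picture viewer there is one more tool, called as name(argument=value, ...), one argument or row to a line, values as JSON. move_arm: Moves the arm, as the interface text tells. Its arguments: {"type":"object","properties":{"series":{"type":"string"},"force":{"type":"number"}},"required":["series"]}

```bash
mkdir -p pics
cat > h.py <<'E'
import numpy as np,cv2
from rig import observe, optics, order, spotter
def cam(n):
    d=optics.get_image(n);return d
def proj(d,P):
    return cv2.projectPoints(np.array(P,float).reshape(-1,3),np.array(d['rvec']),np.array(d['tvec']),np.array(d['camera_matrix']),None)[0].reshape(-1,2)
def ray(d,uv,z):
    R=cv2.Rodrigues(np.array(d['rvec'],float))[0];t=np.array(d['tvec'],float).ravel();K=np.array(d['camera_matrix'])
    uv=np.array(uv,float).reshape(-1,2);r=np.c_[uv,np.ones(len(uv))]@np.linalg.inv(K).T@R;c=-R.T@t
    z=np.broadcast_to(z,len(uv));return c+r*((z-c[2])/r[:,2])[:,None]
def f(x): return np.round(x,3).tolist()
E
cat > a.py <<'E'
from h import *
s=observe();print(f(s['position']),f(s['tool_rot']),s['time_s'])
for n in('top','side'):
    d=cam(n);cv2.imwrite(f'pics/{n}0.png',d['pixels'])
    for t in ['jig','lane','lever_pad','lever_hinge','selector','dial_grip','green_mark','mat','scraper','block1','chip1']+(['nail_tin','tape_measure','screwdriver','offcut','glue','pencil'] if n=='top' else []):
        print(n,t,[(round(r['score'],2),f(r['point']),proj(d,r['point']).round().astype(int).tolist()) for r in spotter.mark_of(t,n)][:6])
E
python3 a.py
```

```text
[0.218, 0.505, 0.231] [[-0.918, 0.397, -0.001], [0.397, 0.918, -0.001], [0.0, -0.001, -1.0]] 0.0
top jig [(0.76, [0.5, 0.028, 0.003], [[267, 211]]), (0.3, [0.508, 0.074, 0.026], [[254, 208]])]
top lane [(0.67, [0.502, 0.03, 0.022], [[266, 210]]), (0.63, [0.754, -0.084, -0.002], [[296, 145]]), (0.61, [0.507, 0.387, -0.0], [[170, 209]])]
top lever_pad [(0.8, [0.447, 0.239, 0.169], [[202, 222]]), (0.71, [0.525, -0.408, -0.001], [[384, 205]]), (0.45, [0.503, -0.029, 0.029], [[282, 210]])]
top lever_hinge [(0.87, [0.542, 0.256, 0.071], [[202, 197]]), (0.31, [0.371, 0.54, -0.0], [[127, 246]])]
top selector [(0.82, [0.524, -0.408, -0.002], [[383, 205]]), (0.65, [0.657, 0.148, 0.02], [[235, 168]]), (0.5, [0.498, 0.382, -0.001], [[171, 211]])]
top dial_grip [(0.56, [0.523, -0.41, 0.075], [[390, 203]])]
top green_mark [(0.71, [0.538, -0.37, 0.046], [[376, 200]])]
top mat [(0.93, [0.51, 0.386, 0.0], [[170, 208]])]
top scraper [(0.59, [0.497, 0.379, -0.004], [[172, 212]])]
top block1 [(0.68, [0.574, 0.55, 0.019], [[125, 190]]), (0.6, [0.66, 0.143, 0.018], [[236, 168]]), (0.53, [0.672, 0.474, 0.0
[... 1042 characters left out ...]
]
side lever_hinge [(0.82, [0.545, 0.251, 0.07], [[259, 293]])]
side selector [(0.7, [0.522, -0.402, -0.004], [[303, 169]])]
side dial_grip [(0.47, [0.524, -0.405, 0.076], [[303, 151]])]
side green_mark [(0.67, [0.536, -0.368, 0.043], [[299, 164]])]
side mat [(0.56, [0.507, 0.386, 0.003], [[263, 356]])]
side scraper [(0.76, [0.497, 0.384, -0.003], [[267, 358]])]
side block1 [(0.9, [0.576, 0.549, 0.02], [[215, 417]]), (0.89, [0.661, 0.018, 0.022], [[240, 236]]), (0.75, [0.663, 0.147, 0.018], [[228, 269]]), (0.7, [0.666, 0.473, 0.019], [[187, 376]]), (0.57, [0.655, -0.152, 0.02], [[254, 202]])]
side chip1 [(0.48, [0.499, -0.027, 0.029], [[293, 232]]), (0.39, [0.488, 0.01, 0.03], [[295, 240]])]
```

```bash
python3 -c "
import cv2
a=cv2.imread('pics/top0.png');cv2.imwrite('pics/top0b.png',cv2.resize(a[120:280,100:440],None,fx=2.35,fy=2.35,interpolation=2))
a=cv2.imread('pics/side0.png');cv2.imwrite('pics/side0b.png',cv2.resize(a[140:420,150:420],None,fx=2.1,fy=2.1,interpolation=2))"
```

```text
(no output)
```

View pics/top0b.png

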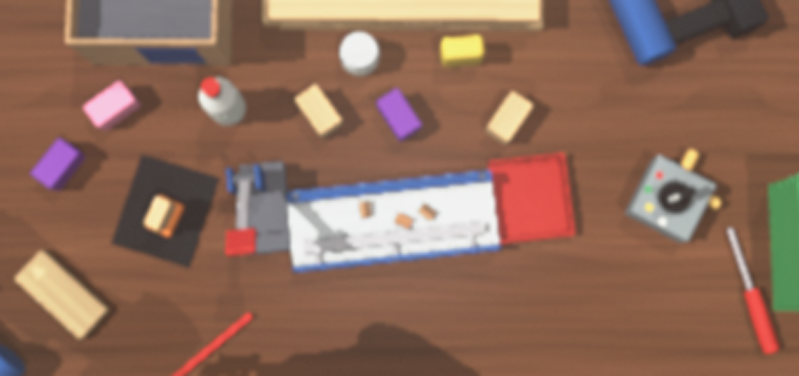

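View pics/side0b.png

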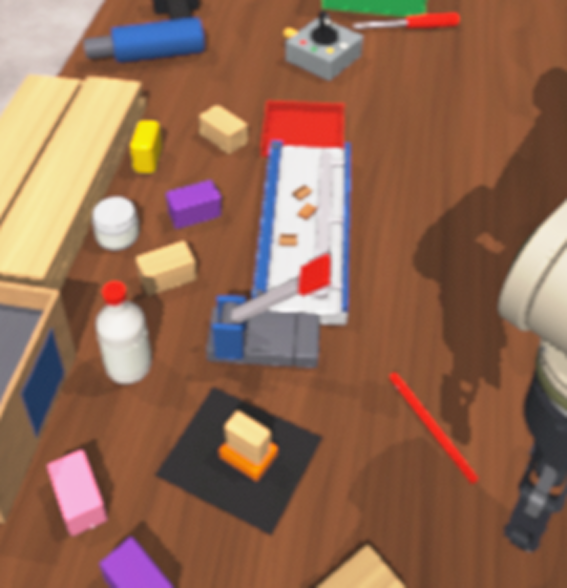

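Shown: two pale blocks at top-crop (319,110) and (510,117), i.e. at (0.66,0.145) and (0.65,-0.154). The look-alikes are purple (400,113), purple (57,163) and pink (110,104). There are three chips in the lane, at (366,209), (404,221) and (428,212). The scraper is on its mat at (164,215), the lever pad at (240,241), the tray at (535,197) and the selector at (672,197). I choose the two pale blocks. Next I measure poses and check them in one close overlay.

```bash
cat >> h.py <<'E'
from scipy.optimize import minimize
def boxpts(b,x,y,yaw):
    # b=(cx,cy,lx,ly,z0,z1) in object frame
    c,s=np.cos(yaw),np.sin(yaw);o=[]
    for i in(-.5,.5):
        for j in(-.5,.5):
            px,py=b[0]+i*b[2],b[1]+j*b[3]
            for z in b[4:]: o.append([x+c*px-s*py,y+s*px+c*py,z])
    return np.array(o)
def rend(d,boxes,p,S=4):
    m=np.zeros((420*S,560*S),np.uint8)
    for b in boxes:
        u=proj(d,boxpts(b,*p)); cv2.fillConvexPoly(m,cv2.convexHull((u*S*16).round().astype(np.int32)),1,shift=4)
    return cv2.resize(m*255,(560,420),interpolation=cv2.INTER_AREA)/255.
def fit(views,boxes,x,y,yaws):
    best=None
    def cost(p): return sum(np.abs(rend(d,boxes,p)-m).sum()/m.sum() for d,m in views)
    for a in yaws:
        r=minimize(cost,[x,y,a],method='Nelder-Mead',options=dict(initial_simplex=[[x,y,a],[x+.008,y,a],[x,y+.008,a],[x,y,a+.25]],maxiter=90))
        if best is None or r.fun<best.fun: best=r
    return best.x,best.fun
def masks(t,cams,x,y):
    v=[]
    for n in cams:
        d=cam(n)
        c=[r for r in spotter.cut_out(t,n)]
        u=proj(d,[x,y,.02])[0]
        c=[r['pixels'] for r in c if r['pixels'].sum()>20 and np.hypot(*(np.argwhere(r['pixels']).mean(0)[::-1]-u))<8]
        if c:v.append((d,c[0].astype(float)))
    return v
BLK=[(0,0,.07,.04,0,.04)]
SCR=[(0,0,.052,.04,0.002,.018),(0,0,.046,.024,.016,.062)]
E
cat > b.py <<'E'
from h import *
Y=np.radians([0,45,90,135])
for t,b,x,y in [('block1',BLK,.660,.145),('block1',BLK,.651,-.154),('scraper',SCR,.497,.381)]:
    v=masks(t,('top','side'),x,y);print(t,len(v),*[ (f(p),np.degrees(p[2]).round(1),round(c,2)) for p,c in [fit(v,b,x,y,Y)]])
d=cam('top');im=d['pixels'];hs=cv2.cvtColor(im,cv2.COLOR_BGR2HSV)
red=((hs[...,0]<8)|(hs[...,0]>172))&(hs[...,1]>120);red[:,:305]=0;red[:,350:]=0
n,l,s,c=cv2.connectedComponentsWithStats(red.astype(np.uint8));k=1+s[1:,4].argmax()
r=cv2.minAreaRect(np.argwhere(l==k)[:,::-1].astype(np.float32));q=ray(d,cv2.boxPoints(r),.02);print('tray',f(q),f(q.mean(0)))
blue=(hs[...,0]>100)&(hs[...,0]<130)&(hs[...,1]>100);u=np.argwhere(blue)[:,::-1];u=u[(u[:,0]>222)&(u[:,0]<310)&(u[:,1]>185)&(u[:,1]<240)]
mid=210-(u[:,0]-267)*.09
for nm,sel in(('fence',u[:,1]<mid),('low',u[:,1]>=mid)):
    w=ray(d,u[sel],.037);k=np.polyfit(w[:,1],w[:,0],1);print(nm,k,len(w),np.degrees(np.arctan(k[0])), 'x at y=.028',np.polyval(k,.028),'y range',w[:,1].min(),w[:,1].max(),'std',np.std(w[:,0]-np.polyval(k,w[:,1])))
crop=cv2.resize(im[160:260,190:350],None,fx=5,fy=5,interpolation=2)
a=np.radians(5.)
R=lambda p:[ .501+np.cos(a)*p[0]-np.sin(a)*p[1], .028+np.sin(a)*p[0]+np.cos(a)*p[1],p[2]]
for pts in ([(.031,-.16,.037),(.031,.16,.037)],[(-.031,-.14,.037),(-.031,.14,.037)],[(-.061,-.276,.02),(.061,-.276,.02),(.061,-.16,.02),(-.061,-.16,.02)]):
    uu=((proj(d,[R(p) for p in pts])-[190,160]+.5)*5).astype(np.int32);cv2.polylines(crop,[uu],False,(0,255,0),1)
cv2.imwrite('pics/jig.png',crop)
dd=im[180:230,360:410];cv2.imwrite('pics/sel.png',cv2.resize(dd,None,fx=10,fy=10,interpolation=2))
E
python3 b.py
```

```text
block1 1 ([0.657, 0.144, 0.623], np.float64(35.7), np.float64(0.08))
block1 1 ([0.652, -0.157, 2.553], np.float64(146.3), np.float64(0.16))
scraper 2 ([0.494, 0.384, 2.705], np.float64(155.0), np.float64(0.26))
tray [[0.587, -0.12, 0.02], [0.603, -0.248, 0.02], [0.464, -0.261, 0.02], [0.449, -0.134, 0.02]] [0.526, -0.191, 0.02]
fence [-0.10783023  0.54415201] 253 -6.154437545960585 x at y=.028 0.5411327596019271 y range -0.11908923539244726 0.18641144827266448 std 0.003463017799280204
low [-0.11261852  0.43196635] 52 -6.42549248639948 x at y=.028 0.4288130325750261 y range -0.12537708059839056 0.17019215576954153 std 0.000684002268116727
```

View pics/jig.png

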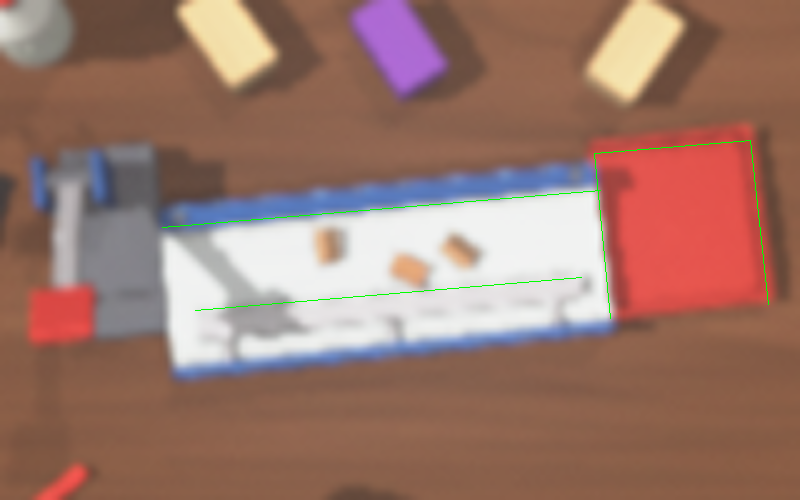

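View pics/sel.png

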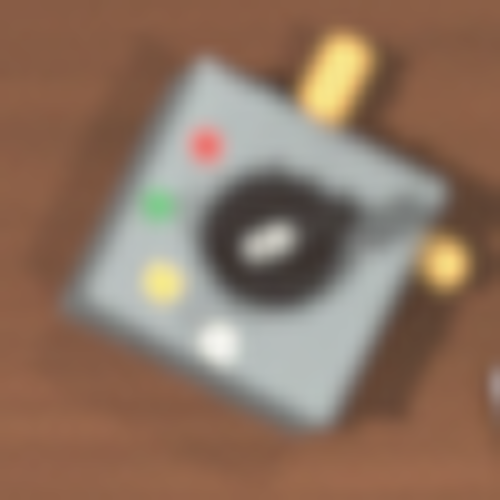

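The jig picture shows three chips, the fence edge from about (165,228) to (595,188), and a tray that agrees with the overlay. The selector picture shows the pointer at about (270,243), aimed at yellow (162,283); green is at (158,205). Now I refine the jig's angle and start the reach.

```bash
cat > c.py <<'E'
from h import *
d=cam('top');im=d['pixels'].astype(float)
R=cv2.Rodrigues(np.array(d['rvec'],float))[0];print('cam',f(-R.T@np.array(d['tvec']).ravel()))
b=im[...,2]-im[...,0] # red-blue: white 0, blue <0, wood>0
lo=[];inn=[];out=[]
for c in range(232,304):
    col=im[:,c];g=im[:,c,2]
    r0=int(round(203-(c-232)*.09))
    seg=g[r0-8:r0+9]           # red channel: wood mid, blue low, white high
    k=seg[2:].argmin()+2
    up=seg[k:];i=np.argmax(up>130)
    if i>0: inn.append((c,r0-8+k+i-1+(130-up[i-1])/(up[i]-up[i-1])))
    r1=int(round(232-(c-232)*.095));s=g[r1-6:r1+7];k=s.argmin();lo.append((c,r1-6+k))
for n,e,z in(('inner',inn,.037),('inner25',inn,.025),('low',lo,.03)):
    w=ray(d,e,z);m=np.ones(len(w),bool)
    for _ in range(4):
        k=np.polyfit(w[m,1],w[m,0],1);r=np.abs(w[:,0]-np.polyval(k,w[:,1]));m=r<max(.0015,2*np.std(r[m]))
    print(n,len(w),m.sum(),'yaw',np.degrees(np.arctan(-k[0])).round(2),'x@.027',np.polyval(k,.027).round(4),r[m].std())
for t in('chip1',):
  for n in('top','side'): print(n,[(round(r['score'],2),f(r['point'])) for r in spotter.find_in(t,n)])
for n in('top','side'): print(n,[(round(r['score'],2),f(r['point'])) for r in spotter.mark_of('lane',n)+spotter.mark_of('jig',n)])
# scraper yaw from top alone/side alone
for n in('top','side'):
    v=masks('scraper',(n,),.497,.381);
    if v: print(n,[(f(p),c) for p,c in [fit(v,SCR,.497,.381,np.radians([60,110,155]))]])
E
python3 c.py
```

```text
cam [0.35, 0.016, 1.516]
inner 72 72 yaw 6.51 x@.027 0.5344 0.00026792859457050927
inner25 72 72 yaw 6.51 x@.027 0.5359 0.00027010275554654166
low 72 56 yaw 6.48 x@.027 0.4273 0.0004051826039657221
top [(0.56, [0.661, 0.284, 0.101])]
side [(0.57, [0.498, -0.023, 0.03]), (0.36, [0.486, 0.01, 0.032])]
top [(0.57, [0.501, 0.028, 0.024]), (0.55, [0.502, 0.029, 0.004])]
side [(0.95, [0.495, 0.028, 0.028]), (0.17, [0.657, 0.148, 0.019]), (0.95, [0.505, 0.028, 0.001]), (0.41, [0.652, -0.151, 0.018])]
side [([0.493, 0.384, 2.707], np.float64(0.06890963027277332))]
```

```bash
cat >> h.py <<'E'
import sys
J0=np.array([.503,.0275]);JA=np.radians(6.5)
def jig(x,y):
    c,s=np.cos(JA),np.sin(JA);return [J0[0]+c*x-s*y,J0[1]+s*x+c*y]
def go(*targets):
    s=observe();R=np.array(s['tool_rot']);p=np.array(s['position']);y0=np.degrees(np.arctan2(R[1,1],R[0,1]))
    print('t',s['time_s'],'tcp',f(p),'yaw_y',round(y0,1),'w',round(s['grip_width'],4),'F',f(s['ft_force']),'j6',round(s['q'][5],1),'tilt',f(R[:,2]))
    for t in targets:
        d=R.T@(np.array(t[:3])-p)*100
        turn=-((t[3]-y0+90)%180-90)
        print(np.round(t,3).tolist(),'->',np.round(d,2).tolist(),'turn',round(turn,1))
E
python3 -c "
from h import *
go([.495,.383,.13,65],[.495,.383,.029,65])"
```

```text
t 2.7 tcp [0.218, 0.505, 0.231] yaw_y 66.6 w 0.0854 F [0.184, 0.223, 0.351] j6 -12.3 tilt [-0.0, -0.0, -1.0]
[0.495, 0.383, 0.13, 65.0] -> [-30.25, -0.21, 10.13] turn 1.6
[0.495, 0.383, 0.029, 65.0] -> [-30.25, -0.21, 20.23] turn 1.6
```

move_arm(
  series="-10 0 3 0 1; -20 0 6 1 1; -30.25 -0.2 10 1.6 1; -30.25 -0.2 10 1.6 1; -30.25 -0.2 10 1.6 1; -30.25 -0.2 10 1.6 1",
  force=60,
)

```text
time_s: 3.45
position: [0.4976, 0.3807, 0.1292]
tool_rot: [[-0.905, 0.426, -0.002], [0.426, 0.905, -0.002], [0.001, -0.002, -1.0]]
ft_force: [-0.6, -0.3, 0.6]
grip_width: 0.0854
gripper_force: 0.0
```

```bash
python3 -c "
from h import *
go([.495,.383,.029,65])
for n in('top','side'):
    print([(round(r['score'],2),f(r['point'])) for r in spotter.mark_of('scraper',n)])
v=masks('scraper',('side',),.497,.381);print(fit(v,SCR,.497,.381,np.radians([110,155])) if v else 0)
"
```

```text
t 3.45 tcp [0.498, 0.381, 0.129] yaw_y 64.8 w 0.0854 F [-0.556, -0.34, 0.641] j6 -38.2 tilt [-0.002, -0.002, -1.0]
[0.495, 0.383, 0.029, 65.0] -> [0.32, 0.12, 10.02] turn -0.2
[(0.67, [0.54, -0.37, 0.046]), (0.65, [0.501, 0.38, -0.002])]
[(0.57, [0.498, 0.387, -0.001]), (0.15, [0.504, 0.028, -0.001])]
(array([0.49223738, 0.38424797, 2.67704688]), np.float64(0.09297385620915032))
```

move_arm(
  series="0 0 4 0 1; 0 0 8 0 1; 0 0 10 0 1; 0 0 10 0 1; 0 0 10 0 1",
)

```text
time_s: 4.28
position: [0.495, 0.384, 0.0329]
tool_rot: [[-0.907, 0.421, 0.002], [0.421, 0.907, 0.001], [-0.001, 0.002, -1.0]]
ft_force: [0.3, 0.4, -0.4]
grip_width: 0.0854
gripper_force: 0.0
```

move_arm(
  series="0 0 0 0 0; 0 0 0 0 -1; 0 0 0 0 -1; 0 0 0 0 -1; 0 0 0 0 -1; 0 0 0 0 -1",
)

```text
time_s: 5.03
position: [0.4952, 0.3831, 0.0316]
tool_rot: [[-0.907, 0.422, 0.0], [0.422, 0.907, 0.0], [-0.0, 0.0, -1.0]]
ft_force: [-1.0, -0.1, 4.3]
grip_width: 0.0233
gripper_force: 59.2
```

move_arm(
  series="0 0 -4 0 -1; 0 0 -8 0 -1; 0 0 -12 0 -1; 0 0 -15 0 -1; 0 0 -15 0 -1; 0 0 -15 0 -1; 0 0 -15 0 -1; 0 0 -15 0 -1",
)

```text
time_s: 6.02
position: [0.4948, 0.3829, 0.1803]
tool_rot: [[-0.907, 0.422, -0.002], [0.422, 0.907, -0.001], [0.001, -0.001, -1.0]]
ft_force: [-0.6, 0.6, -1.8]
grip_width: 0.0231
gripper_force: 59.6
```

```bash
python3 -c "
from h import *
go([*jig(0,.24),.18,96.5],[*jig(0,.11),.18,96.5])
d=cam('side');u=proj(d,observe()['position'])[0].astype(int);cv2.imwrite('pics/grip.png',cv2.resize(d['pixels'][u[1]-60:u[1]+60,u[0]-60:u[0]+60],None,fx=4,fy=4))"
```

```text
t 6.025 tcp [0.495, 0.383, 0.18] yaw_y 65.0 w 0.0231 F [-0.609, 0.588, -1.766] j6 -38.1 tilt [-0.002, -0.001, -1.0]
[0.476, 0.266, 0.18, 96.5] -> [-3.22, -11.41, 0.04] turn -31.5
[0.491, 0.137, 0.18, 96.5] -> [-10.0, -22.5, 0.05] turn -31.5
```

View pics/grip.png

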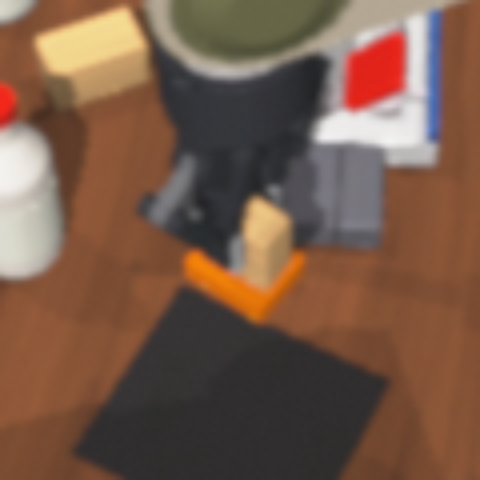

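move_arm(
  series="0 0 -5 0 -1; -1 -2 -8 -10 -1; -4 -8 -8 -20 -1; -7 -14 -8 -31.5 -1; -10 -22.5 -8 -31.5 -1; -10 -22.5 -8 -31.5 -1; -10 -22.5 -8 -31.5 -1; -10 -22.5 -8 -31.5 -1",
)

```text
time_s: 7.08
position: [0.4908, 0.1372, 0.2613]
tool_rot: [[-0.994, -0.114, 0.0], [-0.114, 0.994, 0.0], [-0.0, 0.0, -1.0]]
ft_force: [-0.6, -0.1, -1.7]
grip_width: 0.0232
gripper_force: 59.9
```

```bash
python3 -c "
from h import *
go([*jig(0,.11),.09,96.5],[*jig(0,.11),.0546,96.5],[*jig(0,-.168),.0546,96.5])"
```

```text
t 7.075 tcp [0.491, 0.137, 0.261] yaw_y 96.5 w 0.0232 F [-0.569, -0.063, -1.685] j6 -94.2 tilt [0.0, 0.0, -1.0]
[0.491, 0.137, 0.09, 96.5] -> [0.03, -0.04, 17.13] turn 0.0
[0.491, 0.137, 0.055, 96.5] -> [0.03, -0.04, 20.67] turn 0.0
[0.522, -0.139, 0.055, 96.5] -> [0.04, -27.84, 20.66] turn 0.0
```

move_arm(
  series="0 0 6 0 -1; 0 0 12 0 -1; 0 0 17.2 0 -1; 0 0 18.2 0 -1; 0 0 19.2 0 -1; 0 0 19.7 0 -1; 0 0 20.2 0 -1; 0 0 20.2 0 -1",
)

```text
time_s: 8.07
position: [0.4909, 0.1369, 0.0597]
tool_rot: [[-0.994, -0.114, 0.001], [-0.114, 0.994, 0.0], [-0.001, -0.0, -1.0]]
ft_force: [0.9, -0.2, -1.2]
grip_width: 0.0233
gripper_force: 59.7
```

move_arm(
  series="0 0 0.1 0 -1; 0 0 0.2 0 -1; 0 0 0.3 0 -1; 0 0 0.3 0 -1; 0 0 0.3 0 -1",
)

```text
time_s: 8.7
position: [0.4907, 0.1369, 0.0563]
tool_rot: [[-0.994, -0.114, 0.0], [-0.114, 0.994, 0.0], [-0.0, 0.0, -1.0]]
ft_force: [0.8, 1.3, -1.9]
grip_width: 0.0232
gripper_force: 59.7
```

```bash
python3 -c "
from h import *
go([*jig(0,-.168),.0546,96.5])
for n in('top','side'):
    d=cam(n);u=proj(d,[*jig(0,.08),.03])[0].astype(int);cv2.imwrite(f'pics/g{n}.png',cv2.resize(d['pixels'][u[1]-45:u[1]+45,u[0]-45:u[0]+45],None,fx=6,fy=6,interpolation=2))
a=np.hstack([cv2.imread('pics/gtop.png'),cv2.imread('pics/gside.png')]);cv2.imwrite('pics/g2.png',cv2.resize(a,(800,400)))"
```

```text
t 8.7 tcp [0.491, 0.137, 0.056] yaw_y 96.5 w 0.0232 F [0.831, 1.28, -1.927] j6 -94.3 tilt [0.0, 0.0, -1.0]
[0.522, -0.139, 0.055, 96.5] -> [0.04, -27.81, 0.17] turn 0.0
```

View pics/g2.png

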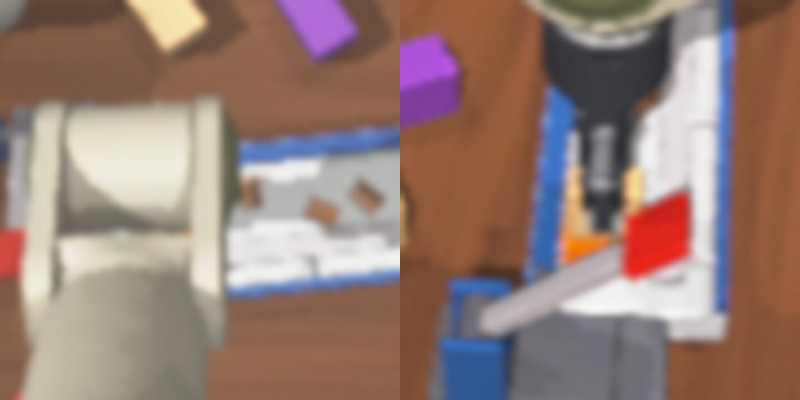

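The scraper is in the lane with its orange foot at (590,245), between fence and jaw. The chips are ahead of it at about (250,190), (320,212) and (368,195). Now I sweep.

move_arm(
  series="0 -1.5 0.1 0 -1; 0 -3 0.1 0 -1; 0 -4.5 0.1 0 -1; 0 -6 0.1 0 -1; 0 -7.5 0.1 0 -1; 0 -9 0.1 0 -1; 0 -10.5 0.1 0 -1; 0 -12 0.1 0 -1",
)

```text
time_s: 9.8
position: [0.5045, 0.0167, 0.0553]
tool_rot: [[-0.994, -0.114, 0.0], [-0.114, 0.994, 0.0], [-0.0, 0.0, -1.0]]
ft_force: [-1.1, 0.6, -2.7]
grip_width: 0.0232
gripper_force: 64.2
```

move_arm(
  series="0 -1.5 0 0 -1; 0 -3 0 0 -1; 0 -4.5 0 0 -1; 0 -6 0 0 -1; 0 -7.5 0 0 -1; 0 -9 0 0 -1; 0 -10 0 0 -1; 0 -10.5 0 0 -1",
)

```text
time_s: 10.8
position: [0.5164, -0.0873, 0.0553]
tool_rot: [[-0.994, -0.113, -0.0], [-0.113, 0.994, 0.0], [0.0, 0.0, -1.0]]
ft_force: [0.6, 0.1, -1.6]
grip_width: 0.0229
gripper_force: 64.2
```

```bash
python3 -c "
from h import *
go([*jig(0,-.168),.0546,96.5])
d=cam('side');u=proj(d,[*jig(0,-.14),.03])[0].astype(int);cv2.imwrite(f'pics/s2.png',cv2.resize(d['pixels'][u[1]-45:u[1]+45,u[0]-45:u[0]+45],None,fx=6,fy=6,interpolation=2))"
```

```text
t 10.8 tcp [0.516, -0.087, 0.055] yaw_y 96.5 w 0.0229 F [0.624, 0.071, -1.6] j6 -119.1 tilt [-0.0, 0.0, -1.0]
[0.522, -0.139, 0.055, 96.5] -> [0.03, -5.25, 0.07] turn 0.0
```

View pics/s2.png

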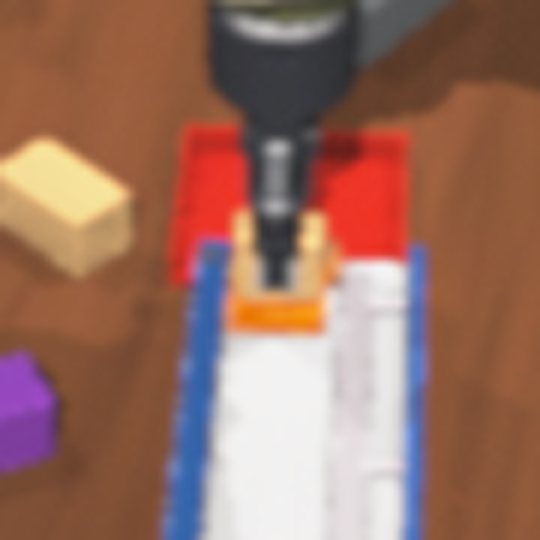

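Behind the scraper (orange foot at (275,312)) the plate is clear. I finish the sweep over the edge.

move_arm(
  series="0 -1 0 0 -1; 0 -2 0 0 -1; 0 -3 0 0 -1; 0 -4 0 0 -1; 0 -5 0 0 -1; 0 -5.8 0 0 -1; 0 -5.8 0 0 -1; 0 -5.8 0 0 -1",
)

```text
time_s: 11.85
position: [0.5228, -0.144, 0.0553]
tool_rot: [[-0.993, -0.114, -0.0], [-0.114, 0.993, 0.0], [0.0, 0.0, -1.0]]
ft_force: [-0.1, -0.2, -2.1]
grip_width: 0.0228
gripper_force: 64.3
```

move_arm(
  series="0 0 -1 0 -1; 0 0 -5 0 -1; 0 0 -10 0 -1; 0 3 -14 0 -1; 0 8 -17 0 -1; 0 14 -20 0 -1; 0 18 -20 0 -1; 0 18 -20 0 -1",
)

```text
time_s: 12.85
position: [0.5016, 0.0373, 0.2566]
tool_rot: [[-0.993, -0.118, 0.002], [-0.118, 0.993, 0.0], [-0.002, -0.0, -1.0]]
ft_force: [-0.3, -0.4, -2.5]
grip_width: 0.0232
gripper_force: 64.4
```

```bash
python3 -c "
from h import *
go([*jig(-.0,.2),.26,96.5],[.495,.383,.26,65])
for n in('top','side'):
    d=cam(n);u=proj(d,[*jig(0,-.15),.03])[0].astype(int);cv2.imwrite(f'pics/g{n}.png',cv2.resize(d['pixels'][u[1]-45:u[1]+45,u[0]-45:u[0]+45],None,fx=6,fy=6,interpolation=2))
a=np.hstack([cv2.imread('pics/gtop.png'),cv2.imread('pics/gside.png')]);cv2.imwrite('pics/g3.png',cv2.resize(a,(800,400)))
for n in('top','side'):
    print([(round(r['score'],2),f(r['point'])) for r in spotter.mark_of('mat',n)])"
```

```text
t 12.85 tcp [0.502, 0.037, 0.257] yaw_y 96.8 w 0.0232 F [-0.284, -0.353, -2.516] j6 -106.1 tilt [0.002, 0.0, -1.0]
[0.48, 0.226, 0.26, 96.5] -> [-0.12, 19.01, -0.34] turn 0.3
[0.495, 0.383, 0.26, 65.0] -> [-3.42, 34.41, -0.34] turn 31.8
[(0.71, [0.505, 0.384, -0.002]), (0.26, [0.754, -0.085, -0.003]), (0.21, [0.373, 0.538, 0.001])]
[(0.86, [0.507, 0.382, 0.002])]
```

View pics/g3.png

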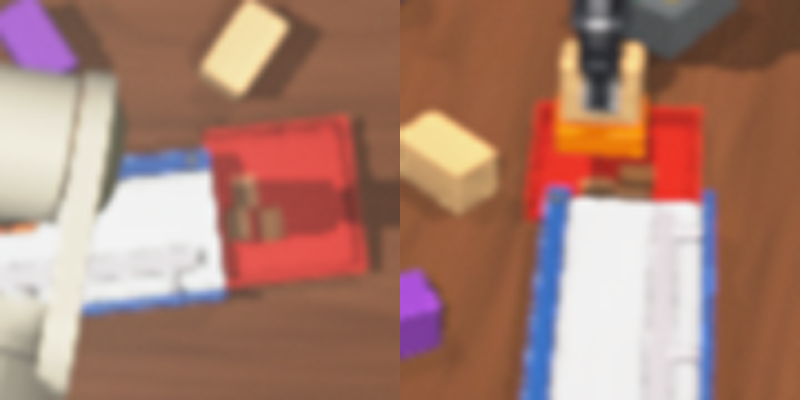

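All three chips are in the tray, at (245,190), (240,222) and (272,225), and the plate is clear. The scraper goes back to the mat centre at (0.506,0.384).

move_arm(
  series="0 6 -0.4 0 -1; 0 12 -0.4 0 -1; 0 18 -0.4 8 -1; -1.5 24 -0.4 16 -1; -3 30 -0.4 24 -1; -4.5 34.4 -0.4 31.8 -1; -4.5 34.4 -0.4 31.8 -1; -4.5 34.4 -0.4 31.8 -1",
)

```text
time_s: 14.05
position: [0.5085, 0.3804, 0.2588]
tool_rot: [[-0.904, 0.427, -0.001], [0.427, 0.904, -0.001], [0.0, -0.001, -1.0]]
ft_force: [0.9, 0.4, -1.9]
grip_width: 0.0234
gripper_force: 64.4
```

```bash
python3 -c "
from h import *
go([.506,.384,.033,65],[.506,.384,.0316,65])"
```

```text
t 14.05 tcp [0.509, 0.38, 0.259] yaw_y 64.7 w 0.0234 F [0.897, 0.437, -1.913] j6 -38.6 tilt [-0.001, -0.001, -1.0]
[0.506, 0.384, 0.033, 65.0] -> [0.37, 0.24, 22.58] turn -0.3
[0.506, 0.384, 0.032, 65.0] -> [0.37, 0.24, 22.72] turn -0.3
```

move_arm(
  series="0 0 6 0 -1; 0 0 12 0 -1; 0 0 18 0 -1; 0 0 21 0 -1; 0 0 21.8 0 -1; 0 0 22.2 0 -1; 0 0 22.4 0 -1; 0 0 22.4 0 -1",
)

```text
time_s: 15.05
position: [0.5084, 0.3816, 0.0363]
tool_rot: [[-0.904, 0.427, 0.001], [0.427, 0.904, 0.001], [-0.001, 0.001, -1.0]]
ft_force: [-0.1, 0.3, -2.2]
grip_width: 0.0231
gripper_force: 64.2
```

move_arm(
  series="0 0 0.2 0 -1; 0 0 0.4 0 -1; 0 0 0.4 0 -1; 0 0 0.4 0 -1; 0 0 0.4 0 -1",
)

```text
time_s: 15.68
position: [0.5081, 0.3816, 0.0317]
tool_rot: [[-0.904, 0.427, 0.001], [0.427, 0.904, 0.0], [-0.0, 0.001, -1.0]]
ft_force: [-0.6, -0.0, 3.7]
grip_width: 0.0231
gripper_force: 65.2
```

Contact on the mat. Release and rise.

move_arm(
  series="0 0 0 0 -0.3; 0 0 0 0 0.3; 0 0 0 0 0.6; 0 0 0 0 0.6; 0 0 -5 0 0.6; 0 0 -11 0 0.6; 0 0 -17 0 0.6; 0 0 -17 0 0.6",
)

```text
time_s: 16.68
position: [0.5094, 0.3823, 0.2067]
tool_rot: [[-0.904, 0.427, 0.009], [0.427, 0.904, 0.005], [-0.006, 0.008, -1.0]]
ft_force: [-0.1, -0.1, -0.7]
grip_width: 0.0684
gripper_force: 0.0
```

```bash
python3 -c "
from h import *
go([.659,.144,.2,125.7])"
```

```text
t 16.675 tcp [0.509, 0.382, 0.207] yaw_y 64.7 w 0.0684 F [-0.136, -0.108, -0.658] j6 -38.5 tilt [0.009, 0.005, -1.0]
[0.659, 0.144, 0.2, 125.7] -> [-23.69, -15.17, 0.69] turn -61.0
```

move_arm(
  series="-4 -2.5 -1 -10 0.6; -8 -5 -1 -20 0.6; -12 -7.5 -1 -30 0.6; -16 -10 -1 -40 0.6; -20 -12.5 -1 -50 0.6; -23.7 -15.2 0.7 -60 0.6; -23.7 -15.2 0.7 -61 0.6; -23.7 -15.2 0.7 -61 0.6",
)

```text
time_s: 17.68
position: [0.6571, 0.1432, 0.1937]
tool_rot: [[-0.812, -0.583, -0.001], [-0.583, 0.812, 0.0], [0.001, 0.001, -1.0]]
ft_force: [-0.0, -0.2, 0.0]
grip_width: 0.0685
gripper_force: 0.0
```

```bash
python3 -c "
from h import *
for n in('top','side'):
    print([(round(r['score'],2),f(r['point'])) for r in spotter.mark_of('block1',n)])
    v=masks('block1',(n,),.659,.144);print(fit(v,BLK,.659,.144,np.radians([35,80])) if v else 0)
go([.659,.144,.08,125.7],[.659,.144,.016,125.7])"
```

```text
[(0.78, [0.576, 0.554, 0.017]), (0.68, [0.651, -0.16, 0.019]), (0.66, [0.672, 0.471, 0.019]), (0.5, [0.654, 0.016, 0.018]), (0.48, [0.505, 0.035, 0.224]), (0.45, [0.659, 0.148, 0.02])]
(array([0.66186829, 0.14771568, 0.44570663]), np.float64(2.792536369386464))
[(0.85, [0.665, 0.476, 0.02]), (0.84, [0.662, 0.147, 0.017]), (0.83, [0.651, -0.151, 0.016]), (0.6, [0.575, 0.551, 0.02]), (0.56, [0.657, 0.018, 0.021]), (0.56, [0.502, 0.038, 0.224]), (0.36, [0.384, -0.529, 0.001])]
(array([0.65725219, 0.14304551, 0.61292288]), np.float64(0.08620067273771433))
t 17.975 tcp [0.657, 0.144, 0.195] yaw_y 125.8 w 0.0682 F [-0.174, 0.042, -0.25] j6 -123.5 tilt [0.001, 0.0, -1.0]
[0.659, 0.144, 0.08, 125.7] -> [-0.16, -0.07, 11.47] turn 0.1
[0.659, 0.144, 0.016, 125.7] -> [-0.16, -0.07, 17.87] turn 0.1
```

move_arm(
  series="-0.1 0 6 0 0.6; -0.1 0 12 0 0.6; -0.1 0 16 0 0.6; -0.1 0 17.9 0 0.6; -0.1 0 17.9 0 0.6; -0.1 0 17.9 0 0; -0.1 0 17.9 0 -0.6; -0.1 0 17.9 0 -0.6",
  force=50,
)

```text
time_s: 18.98
position: [0.6593, 0.1435, 0.0175]
tool_rot: [[-0.812, -0.584, 0.004], [-0.584, 0.812, 0.0], [-0.003, -0.002, -1.0]]
ft_force: [-0.3, 0.2, 6.7]
grip_width: 0.039
gripper_force: 52.6
```

move_arm(
  series="0 0 0 0 -0.6; 0 0 0 0 -0.6; 0 0 -5 0 -0.6; 0 0 -11 0 -0.6; 0 0 -11 0 -0.6; 0 0 -11 0 -0.6; 0 0 -11 0 -0.6",
)

```text
time_s: 19.85
position: [0.6576, 0.1434, 0.1239]
tool_rot: [[-0.812, -0.584, -0.003], [-0.584, 0.812, -0.0], [0.002, 0.001, -1.0]]
ft_force: [0.6, -0.3, -2.0]
grip_width: 0.0391
gripper_force: 51.7
```

```bash
python3 -c "
from h import *
go([*jig(.003,-.042),.13,96.5],[*jig(.003,-.042),.07,96.5])"
```

```text
t 19.85 tcp [0.658, 0.143, 0.124] yaw_y 125.7 w 0.0391 F [0.631, -0.325, -1.955] j6 -123.5 tilt [-0.003, -0.0, -1.0]
[0.511, -0.014, 0.13, 96.5] -> [21.11, -4.19, -0.57] turn 29.2
[0.511, -0.014, 0.07, 96.5] -> [21.09, -4.2, 5.43] turn 29.2
```

move_arm(
  series="2 0 -3 10 -0.6; 5 -1 -3 20 -0.6; 8 -1.5 -3 30 -0.6; 11 -2 -3 40 -0.6; 14 -3 -3 50 -0.6; 17 -3.5 -3 60 -0.6; 20 -4 -3 70 -0.6; 21.1 -4.2 -2 80 -0.6",
)

```text
time_s: 20.85
position: [0.5105, -0.0148, 0.1449]
tool_rot: [[-0.711, 0.703, -0.001], [0.703, 0.711, 0.0], [0.001, -0.0, -1.0]]
ft_force: [0.5, -0.3, -0.6]
grip_width: 0.0389
gripper_force: 51.6
```

move_arm(
  series="0 0 0 10 -0.6; 0 0 0 20 -0.6; 0 0 0 30 -0.6; 0 0 0 39.2 -0.6; 0 0 0 39.2 -0.6; 0 0 0 39.2 -0.6",
)

```text
time_s: 21.6
position: [0.5113, -0.0139, 0.1449]
tool_rot: [[-0.117, 0.993, -0.001], [0.993, 0.117, 0.0], [0.0, -0.001, -1.0]]
ft_force: [0.8, -0.3, -0.8]
grip_width: 0.0393
gripper_force: 51.6
```

```bash
python3 -c "
from h import *
go([*jig(.003,-.042),.0525,6.5],[*jig(.003,-.042),.0435,6.5])"
```

```text
t 21.6 tcp [0.511, -0.014, 0.145] yaw_y 6.7 w 0.0393 F [0.845, -0.276, -0.8] j6 -21.5 tilt [-0.001, 0.0, -1.0]
[0.511, -0.014, 0.052, 6.5] -> [0.0, -0.05, 9.24] turn 0.2
[0.511, -0.014, 0.044, 6.5] -> [0.0, -0.05, 10.14] turn 0.2
```

move_arm(
  series="0 0 4 0 -0.6; 0 0 7 0 -0.6; 0 0 8.6 0 -0.6; 0 0 9.3 0 -0.6; 0 0 9.6 0 -0.6; 0 0 9.9 0 -0.6; 0 0 9.9 0 -0.6; 0 0 9.9 0 -0.6",
)

```text
time_s: 22.6
position: [0.5117, -0.0139, 0.0467]
tool_rot: [[-0.114, 0.993, 0.001], [0.993, 0.114, -0.0], [-0.0, 0.001, -1.0]]
ft_force: [0.3, -0.4, -0.5]
grip_width: 0.0392
gripper_force: 51.8
```

move_arm(
  series="0 0 0.2 0 -0.6; 0 0 0.3 0 -0.6; 0 0 0.4 0 -0.6; 0 0 0.4 0 -0.6; 0 0 0.4 0 -0.6",
)

```text
time_s: 23.22
position: [0.5115, -0.0138, 0.0425]
tool_rot: [[-0.114, 0.993, 0.0], [0.993, 0.114, 0.0], [-0.0, 0.0, -1.0]]
ft_force: [-1.1, 1.6, 3.4]
grip_width: 0.039
gripper_force: 52.2
```

move_arm(
  series="0 0 0 0 0.2; 0 0 0 0 0.5; 0 0 0 0 0.5; 0 0 -3 0 0.5; 0 0 -9 0 0.5; 0 0 -15 0 0.5; 0 0 -15 0 0.5",
)

```text
time_s: 24.1
position: [0.5132, -0.0143, 0.1964]
tool_rot: [[-0.114, 0.993, 0.009], [0.993, 0.114, -0.002], [-0.003, 0.008, -1.0]]
ft_force: [-0.5, -0.7, -0.4]
grip_width: 0.0638
gripper_force: 0.0
```

```bash
python3 -c "
from h import *
go([.652,-.155,.15,56.3])
for n in('top','side'):
    print([(round(r['score'],2),f(r['point'])) for r in spotter.mark_of('block1',n)],len(spotter.cut_out('block1',n)))
    v=masks('block1',(n,),.652,-.155);print(fit(v,BLK,.652,-.155,np.radians([146,100])) if v else 0)
"
```

```text
t 24.1 tcp [0.513, -0.014, 0.196] yaw_y 6.5 w 0.0638 F [-0.514, -0.698, -0.401] j6 -21.4 tilt [0.009, -0.002, -1.0]
[0.652, -0.155, 0.15, 56.3] -> [-15.55, 12.15, 4.8] turn -49.8
[(0.76, [0.67, 0.471, 0.02]), (0.74, [0.574, 0.553, 0.02]), (0.7, [0.509, 0.38, 0.002]), (0.61, [0.656, 0.018, 0.017]), (0.6, [0.648, -0.16, 0.02]), (0.58, [0.656, 0.146, 0.021])] 5
(array([ 0.65184275, -0.15681888,  2.56876946]), np.float64(0.13899782135076252))
[(0.67, [0.659, 0.018, 0.025]), (0.65, [0.66, 0.146, 0.019]), (0.63, [0.578, 0.547, 0.022]), (0.59, [0.653, -0.153, 0.017]), (0.58, [0.664, 0.477, 0.018])] 5
(array([ 0.64763063, -0.15801209,  2.47561959]), np.float64(0.09270350564468212))
```

```bash
python3 -c "
from h import *
a=[]
for n in('top','side'):
    d=cam(n);u=proj(d,[.58,.05,.03])[0].astype(int);a.append(cv2.resize(d['pixels'][u[1]-70:u[1]+70,u[0]-70:u[0]+70],(400,400),interpolation=2))
cv2.imwrite('pics/g4.png',np.hstack(a))"
```

```text
(no output)
```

View pics/g4.png

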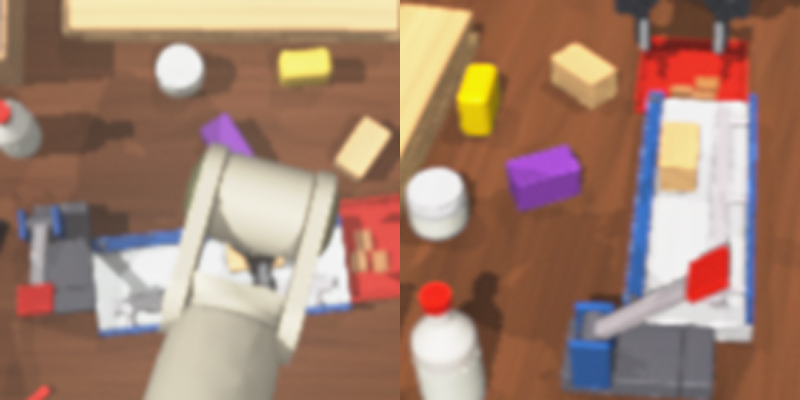

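The picked block lies in the lane at (680,155). Its old place is empty, so that detection was false. The second pale block is at (583,75), right half; I go for it.

move_arm(
  series="-3 2 1 -10 0.6; -6 5 1 -20 0.6; -10 8 2 -30 0.6; -13 10 3 -40 0.6; -15.7 12.1 4.8 -48.5 0.6; -15.7 12.1 4.8 -48.5 0.6; -15.7 12.1 4.8 -48.5 0.6; -15.7 12.1 4.8 -48.5 0.6",
)

```text
time_s: 25.6
position: [0.6494, -0.1553, 0.1453]
tool_rot: [[-0.819, 0.573, 0.001], [0.573, 0.819, -0.0], [-0.001, 0.0, -1.0]]
ft_force: [-0.3, 0.1, 0.6]
grip_width: 0.0684
gripper_force: 0.0
```

```bash
python3 -c "
from h import *
go([.651,-.157,.016,55])"
```

```text
t 25.6 tcp [0.649, -0.155, 0.145] yaw_y 55.0 w 0.0684 F [-0.272, 0.147, 0.582] j6 -78.6 tilt [0.001, -0.0, -1.0]
[0.651, -0.157, 0.016, 55.0] -> [-0.21, -0.05, 12.93] turn 0.0
```

move_arm(
  series="-0.2 0 5 0 0.6; -0.2 0 10 0 0.6; -0.2 0 12.9 0 0.6; -0.2 0 12.9 0 0.6; -0.2 0 12.9 0 0.6; -0.2 0 12.9 0 0; -0.2 0 12.9 0 -0.6; -0.2 0 12.9 0 -0.6",
  force=50,
)

```text
time_s: 26.6
position: [0.6519, -0.1575, 0.0171]
tool_rot: [[-0.819, 0.573, 0.003], [0.573, 0.82, -0.001], [-0.003, 0.001, -1.0]]
ft_force: [-0.7, 0.4, 5.8]
grip_width: 0.039
gripper_force: 52.3
```

move_arm(
  series="0 0 0 0 -0.6; 0 0 0 0 -0.6; 0 0 -5 0 -0.6; 0 0 -10 0 -0.6; 0 0 -13 0 -0.6; 0 0 -13 0 -0.6; 0 0 -13 0 -0.6",
)

```text
time_s: 27.48
position: [0.6506, -0.157, 0.144]
tool_rot: [[-0.819, 0.573, -0.002], [0.573, 0.819, 0.001], [0.002, -0.0, -1.0]]
ft_force: [-0.1, 0.4, -1.1]
grip_width: 0.0389
gripper_force: 51.3
```

```bash
python3 -c "
from h import *
go([*jig(.003,.046),.145,6.5])"
```

```text
t 27.475 tcp [0.651, -0.157, 0.144] yaw_y 55.0 w 0.0389 F [-0.055, 0.409, -1.139] j6 -78.7 tilt [-0.002, 0.001, -1.0]
[0.501, 0.074, 0.145, 6.5] -> [25.49, 10.31, -0.05] turn 48.5
```

move_arm(
  series="5 2 0 10 -0.6; 10 4 0 20 -0.6; 15 6 0 30 -0.6; 20 8 0 40 -0.6; 25.5 10.3 0 48.5 -0.6; 25.5 10.3 0 48.5 -0.6; 25.5 10.3 0 48.5 -0.6; 25.5 10.3 0 48.5 -0.6",
)

```text
time_s: 28.48
position: [0.5017, 0.0724, 0.1447]
tool_rot: [[-0.113, 0.994, -0.001], [0.994, 0.113, -0.0], [0.0, -0.001, -1.0]]
ft_force: [-0.1, 0.7, -1.0]
grip_width: 0.0393
gripper_force: 51.4
```

```bash
python3 -c "
from h import *
go([*jig(.003,.046),.0435,6.5])"
```

```text
t 28.475 tcp [0.502, 0.072, 0.145] yaw_y 6.5 w 0.0393 F [-0.115, 0.678, -0.978] j6 -11.7 tilt [-0.001, -0.0, -1.0]
[0.501, 0.074, 0.044, 6.5] -> [0.12, -0.07, 10.12] turn -0.0
```

move_arm(
  series="0 0 4 0 -0.6; 0 0 7 0 -0.6; 0 0 8.6 0 -0.6; 0 0 9.3 0 -0.6; 0 0 9.6 0 -0.6; 0 0 9.9 0 -0.6; 0 0 10.1 0 -0.6; 0 0 10.2 0 -0.6",
)

```text
time_s: 29.48
position: [0.5014, 0.0733, 0.0435]
tool_rot: [[-0.114, 0.993, 0.0], [0.993, 0.114, -0.0], [-0.0, 0.0, -1.0]]
ft_force: [-0.4, -0.2, -0.6]
grip_width: 0.0392
gripper_force: 51.4
```

move_arm(
  series="0 0 0.1 0 -0.6; 0 0 0.1 0 -0.6; 0 0 0.1 0 -0.6",
)

```text
time_s: 29.85
position: [0.5013, 0.0733, 0.0424]
tool_rot: [[-0.114, 0.993, 0.0], [0.993, 0.114, -0.0], [-0.0, 0.0, -1.0]]
ft_force: [-0.1, -0.5, -1.0]
grip_width: 0.0391
gripper_force: 51.4
```

Nearly touching; release and rise.

move_arm(
  series="0 0 0.05 0 0.2; 0 0 0 0 0.5; 0 0 0 0 0.5; 0 0 -3 0 0.5; 0 0 -9 0 0.5; 0 0 -15 0 0.5; 0 0 -21 0 0.5; 0 0 -21 0 0.5",
)

```text
time_s: 30.85
position: [0.5027, 0.0732, 0.2567]
tool_rot: [[-0.114, 0.993, 0.009], [0.993, 0.114, -0.001], [-0.002, 0.009, -1.0]]
ft_force: [-0.3, -0.9, -0.7]
grip_width: 0.064
gripper_force: 0.0
```

```bash
python3 -c "
from h import *
a=[]
for n in('top','side'):
    d=cam(n)
    print([(round(r['score'],2),f(r['point'])) for r in spotter.mark_of('lever_pad',n)],[(round(r['score'],2),f(r['point'])) for r in spotter.mark_of('lever_hinge',n)], [(round(r['score'],2),f(r['point'])) for r in spotter.mark_of('scraper',n)])
d=cam('side');u=proj(d,[.5,.15,.03])[0].astype(int);cv2.imwrite('pics/g5.png',cv2.resize(d['pixels'][u[1]-70:u[1]+100,u[0]-85:u[0]+85],(500,500),interpolation=2))
go([*jig(-.035,.215),.23,6.5])"
```

```text
[(0.81, [0.451, 0.241, 0.168])] [(0.51, [0.544, 0.253, 0.072])] [(0.46, [0.535, 0.369, -0.001]), (0.25, [0.291, 0.31, 0.001])]
[(0.82, [0.448, 0.235, 0.166])] [(0.63, [0.546, 0.254, 0.073]), (0.4, [0.386, -0.529, 0.001])] [(0.93, [0.533, 0.378, 0.0])]
t 31.3 tcp [0.501, 0.073, 0.252] yaw_y 6.5 w 0.0641 F [0.066, -0.059, -0.138] j6 -11.6 tilt [-0.002, 0.0, -1.0]
[0.444, 0.237, 0.23, 6.5] -> [16.93, -3.82, 2.17] turn 0.0
```

View pics/g5.png

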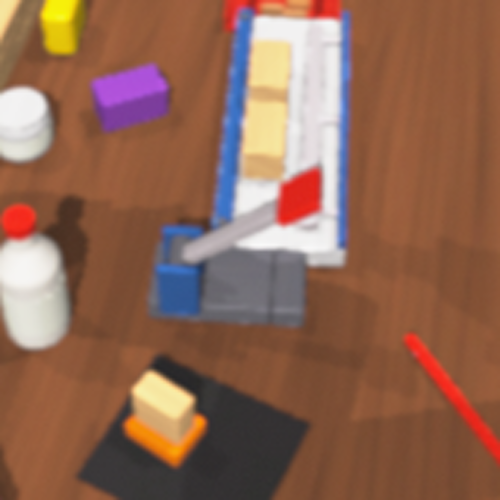

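Both blocks lie in one row at (268,70) and (265,140). The scraper was knocked slightly but still stands on the mat at (165,425). Now the lever: pad at about (0.4495,0.2385,0.167).

move_arm(
  series="5 -1 0 0 -0.5; 10 -2 0 0 -1; 14 -2.7 0 0 -1; 16.9 -3.3 0 0 -1; 16.9 -3.3 3 0 -1; 16.9 -3.3 5.5 0 -1; 16.9 -3.3 5.5 0 -1; 16.9 -3.3 5.5 0 -1",
  force=40,
)

```text
time_s: 32.3
position: [0.4497, 0.2375, 0.1982]
tool_rot: [[-0.114, 0.994, 0.001], [0.994, 0.114, 0.0], [0.0, 0.001, -1.0]]
ft_force: [0.3, -0.1, 0.2]
grip_width: -0.0002
gripper_force: 0.0
```

```bash
python3 -c "
from h import *
go([*jig(-.030,.216),.167,6.5],[*jig(-.044,.216),.150,6.5],[*jig(-.056,.216),.13,6.5],[*jig(-.064,.216),.107,6.5],[*jig(-.068,.216),.084,6.5])"
```

```text
t 32.3 tcp [0.45, 0.238, 0.198] yaw_y 6.5 w -0.0002 F [0.272, -0.141, 0.233] j6 8.0 tilt [0.001, 0.0, -1.0]
[0.449, 0.239, 0.167, 6.5] -> [0.13, -0.09, 3.12] turn 0.0
[0.435, 0.237, 0.15, 6.5] -> [0.13, -1.49, 4.82] turn 0.0
[0.423, 0.236, 0.13, 6.5] -> [0.13, -2.69, 6.82] turn 0.0
[0.415, 0.235, 0.107, 6.5] -> [0.13, -3.5, 9.12] turn 0.0
[0.411, 0.234, 0.084, 6.5] -> [0.13, -3.9, 11.42] turn 0.0
```

move_arm(
  series="0 0 2.5 0 -1; 0 -0.2 3.3 0 -1; 0 -0.8 4.1 0 -1; 0 -1.5 4.9 0 -1; 0 -2.1 5.9 0 -1; 0 -2.7 6.9 0 -1; 0 -3.1 8 0 -1; 0 -3.5 9.1 0 -1",
)

```text
time_s: 33.3
position: [0.414, 0.2334, 0.1059]
tool_rot: [[-0.114, 0.994, -0.001], [0.994, 0.114, -0.0], [-0.0, -0.001, -1.0]]
ft_force: [0.8, 0.2, -0.4]
grip_width: -0.0002
gripper_force: 0.0
```

move_arm(
  series="0 -0.2 0.8 0 -1; 0 -0.3 1.6 0 -1; 0 -0.4 2.3 0 -1; 0 -0.4 2.5 0 -1; 0 -0.4 2.5 0 -1",
)

```text
time_s: 33.92
position: [0.4105, 0.233, 0.082]
tool_rot: [[-0.114, 0.993, 0.0], [0.993, 0.114, 0.0], [-0.0, 0.0, -1.0]]
ft_force: [-3.5, -1.2, 10.7]
grip_width: -0.0001
gripper_force: 5.2
```

move_arm(
  series="0 0 0.2 0 -1; 0 0 0.3 0 -1; 0 0 0.3 0 -1; 0 0 0.3 0 -1",
)

```text
time_s: 34.42
position: [0.4107, 0.233, 0.0816]
tool_rot: [[-0.114, 0.993, 0.003], [0.993, 0.114, 0.0], [0.0, 0.003, -1.0]]
ft_force: [-12.7, -4.4, 42.4]
grip_width: -0.0001
gripper_force: 21.5
```

Hard stop reached. I rise, keep the fingers shut and check that it stays down.

move_arm(
  series="0 0 -1 0 -1; 0 0 -4 0 -1; 0 0 -10 0 -1; 0 0 -15 0 -1; 0 0 -15 0 -1",
)

```text
time_s: 35.05
position: [0.4118, 0.2334, 0.2315]
tool_rot: [[-0.114, 0.993, 0.007], [0.993, 0.114, 0.002], [0.001, 0.007, -1.0]]
ft_force: [-0.3, -0.2, -0.7]
grip_width: 0.0001
gripper_force: 0.0
```

```bash
python3 -c "
from h import *
go([.523,-.408,.2,20])
for n in('top','side'):
    print([(t,round(r['score'],2),f(r['point'])) for t in('lever_pad','dial_grip','green_mark','selector') for r in spotter.mark_of(t,n)])
d=cam('top');cv2.imwrite('pics/sel2.png',d['pixels'])
im=d['pixels'].astype(int)[180:230,360:412];S=im.sum(2);
hs=cv2.cvtColor(d['pixels'],cv2.COLOR_BGR2HSV)[180:230,360:412].astype(int)
for nm,m in(('green',(hs[...,0]>45)&(hs[...,0]<85)&(hs[...,1]>70)),('red',((hs[...,0]<8)|(hs[...,0]>173))&(hs[...,1]>90)&(hs[...,2]>150)),('yel',(hs[...,0]>18)&(hs[...,0]<35)&(hs[...,1]>60)&(hs[...,2]>170))):
    n,l,s,c=cv2.connectedComponentsWithStats(m.astype(np.uint8))
    print(nm,[(s[i,4],f(ray(d,[c[i]+[360,180]],.045)[0])) for i in range(1,n) if s[i,4]>2])
# skirt dark & pointer
dark=(S<230).astype(np.uint8);n,l,s,c=cv2.connectedComponentsWithStats(dark);k=1+s[1:,4].argmax();print('dark',s[k],f(ray(d,[c[k]+[360,180]],.06)[0]))
hull=cv2.fillConvexPoly(np.zeros_like(dark),cv2.convexHull(np.argwhere(l==k)[:,::-1].astype(np.int32)),1)
y,x=np.nonzero(hull&(S>260)&(hs[...,1]<60));w=S[y,x]-230;p=np.c_[x,y];m=(p*w[:,None]).sum(0)/w.sum();C=np.cov((p-m).T,aweights=w);ev,V=np.linalg.eigh(C);v=V[:,1]
q=ray(d,[m+[360,180],m+[360,180]+v*5],.089);dd=q[1]-q[0];print('pointer c',f(q[0]),'ang',np.degrees(np.arctan2(dd[1],dd[0])),ev,len(x))
a=cv2.resize(d['pixels'][180:230,360:412],(400,400),interpolation=2)
d=cam('side');u=proj(d,[.523,-.408,.08])[0].astype(int);u2=proj(d,[.46,.2,.08])[0].astype(int)
b=cv2.resize(d['pixels'][u[1]-25:u[1]+25,u[0]-25:u[0]+25],(400,400),interpolation=2)
c=cv2.resize(d['pixels'][u2[1]-90:u2[1]+30,u2[0]-60:u2[0]+60],(400,400),interpolation=2)
cv2.imwrite('pics/g6.png',cv2.resize(np.hstack([a,b,c]),(798,266)))"
```

```text
t 35.05 tcp [0.412, 0.233, 0.231] yaw_y 6.5 w 0.0001 F [-0.305, -0.236, -0.674] j6 8.6 tilt [0.007, 0.002, -1.0]
[0.523, -0.408, 0.2, 20.0] -> [-64.99, 3.72, 3.1] turn -13.5
[('lever_pad', 0.81, [0.451, 0.241, 0.168]), ('dial_grip', 0.67, [0.511, -0.153, 0.01]), ('dial_grip', 0.56, [0.525, -0.409, 0.076]), ('green_mark', 0.9, [0.541, -0.368, 0.044]), ('selector', 0.76, [0.526, -0.407, 0.001]), ('selector', 0.56, [0.543, -0.369, 0.047])]
[('lever_pad', 0.6, [0.45, 0.24, 0.166]), ('lever_pad', 0.19, [0.754, 0.082, 0.002]), ('dial_grip', 0.73, [0.507, -0.179, 0.012]), ('dial_grip', 0.41, [0.523, -0.406, 0.077]), ('green_mark', 0.7, [0.535, -0.367, 0.042]), ('green_mark', 0.58, [0.496, 0.028, 0.027]), ('green_mark', 0.32, [0.509, -0.18, 0.01]), ('green_mark', 0.3, [0.755, -0.081, -0.002]), ('selector', 0.69, [0.292, 0.312, 0.002]), ('selector', 0.57, [0.525, -0.402, -0.001])]
green [(np.int32(3), [0.536, -0.366, 0.045])]
red [(np.int32(5), [0.559, -0.384, 0.045])]
yel [(np.int32(30), [0.583, -0.432, 0.045]), (np.int32(8), [0.516, -0.47, 0.045]), (np.int32(9), [0.508, -0.368, 0.045])]
dark [21 18 14 12 95] [0.523, -0.405, 0.06]
pointer c [0.518, -0.394, 0.089] ang 108.75375902286409 [1.19189058 2.23820418] 25
```

View pics/g6.png

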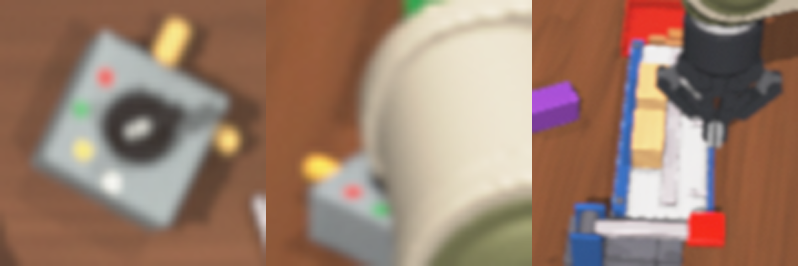

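The lever is down and level: red pad at (707,228), both blocks still in the row. The knob pointer at (137,128) lies along about 110°, which is yellow; green is at about 71°. So I grip with the closing axis at 20° and turn +40°.

move_arm(
  series="-6 0 0 0 -1; -12 0 0 0 -1; -18 0 0 0 -1; -24 1 0 0 -1; -30 1 0 0 -1; -36 1 0 0 -1; -42 2 0 0 -1; -48 2 0 0 -1",
)

```text
time_s: 36.55
position: [0.4853, -0.2437, 0.2281]
tool_rot: [[-0.114, 0.994, 0.0], [0.994, 0.114, 0.0], [0.0, 0.0, -1.0]]
ft_force: [0.1, 0.7, 0.1]
grip_width: 0.0004
gripper_force: 0.0
```

move_arm(
  series="-6 1 0 -5 0; -12 1.5 2 -10 0; -17 1.7 3 -13.5 0; -17 1.7 3 -13.5 0; -17 1.7 3 -13.5 0; -17 1.7 3 -13.5 0",
)

```text
time_s: 37.3
position: [0.5215, -0.4075, 0.1991]
tool_rot: [[-0.343, 0.939, 0.001], [0.939, 0.343, -0.001], [-0.001, 0.0, -1.0]]
ft_force: [0.1, -0.8, -0.7]
grip_width: 0.0424
gripper_force: 0.0
```

```bash
python3 -c "
from h import *
go([.523,-.408,.1,20],[.523,-.408,.062,20])
for n in('top','side'):
    cam(n);print([(t,round(r['score'],2),f(r['point'])) for t in('lever_pad','dial_grip') for r in spotter.mark_of(t,n)])"
```

```text
t 37.3 tcp [0.522, -0.408, 0.199] yaw_y 20.1 w 0.0424 F [0.149, -0.763, -0.75] j6 -68.3 tilt [0.001, -0.001, -1.0]
[0.523, -0.408, 0.1, 20.0] -> [-0.09, 0.12, 9.91] turn 0.1
[0.523, -0.408, 0.062, 20.0] -> [-0.09, 0.12, 13.71] turn 0.1
[('lever_pad', 0.82, [0.41, 0.24, 0.088]), ('lever_pad', 0.19, [0.506, -0.149, 0.008]), ('dial_grip', 0.56, [0.525, -0.411, -0.005])]
[('lever_pad', 0.96, [0.412, 0.232, 0.09]), ('dial_grip', 0.73, [0.524, -0.405, 0.076]), ('dial_grip', 0.16, [0.507, 0.386, 0.004])]
```

move_arm(
  series="0 0.1 5 0 0; 0 0.1 9.9 0 0; 0 0.1 12 0 0; 0 0.1 13.6 0 0; 0 0.1 13.6 0 0; 0 0.1 13.6 0 -0.5; 0 0.1 13.6 0 -1; 0 0.1 13.6 0 -1",
  force=30,
)

```text
time_s: 38.6
position: [0.5237, -0.4085, 0.0639]
tool_rot: [[-0.343, 0.939, 0.004], [0.939, 0.343, -0.002], [-0.004, 0.003, -1.0]]
ft_force: [4.8, -0.3, 1.1]
grip_width: 0.013
gripper_force: 32.8
```

move_arm(
  series="0 0 0 0 -1; 0 0 0 0 -1; 0 0 0 8 -1; 0 0 0 16 -1; 0 0 0 24 -1; 0 0 0 32 -1; 0 0 0 39.5 -1; 0 0 0 39.5 -1",
)

```text
time_s: 39.6
position: [0.5217, -0.4085, 0.0638]
tool_rot: [[0.334, 0.943, -0.001], [0.943, -0.334, -0.001], [-0.001, -0.0, -1.0]]
ft_force: [-4.2, 0.9, 6.0]
grip_width: 0.0132
gripper_force: 33.5
```

move_arm(
  series="0 0 0 0 -1; 0 0 0 0 -1; 0 0 0 0 -0.4; 0 0 0 0 0; 0 0 -3 0 0; 0 0 -9 0 0; 0 0 -14 0 0; 0 0 -20 0 0",
)

```text
time_s: 40.6
position: [0.522, -0.4079, 0.2636]
tool_rot: [[0.333, 0.943, -0.001], [0.943, -0.333, 0.001], [0.001, -0.001, -1.0]]
ft_force: [-0.1, -0.3, -0.4]
grip_width: 0.0427
gripper_force: 0.0
```

move_arm(
  series="5 -5 0 0 0; 10 -10 0 0 0; 15 -15 0 0 0; 19.6 -19.6 0 0 0; 19.6 -19.6 0 0 0; 19.6 -19.6 0 0 0",
)

```text
time_s: 41.35
position: [0.4023, -0.1569, 0.263]
tool_rot: [[0.331, 0.943, 0.001], [0.943, -0.331, -0.001], [-0.0, 0.001, -1.0]]
ft_force: [-0.1, -0.5, 0.7]
grip_width: 0.0428
gripper_force: 0.0
```

```bash
python3 -c "
from h import *
D={}
for n in('top','side'):
    D[n]=cam(n);print([(t,round(r['score'],2),f(r['point'])) for t in('lever_pad','scraper','mat') for r in spotter.mark_of(t,n)[:2]])
def crop(n,P,h):
    u=proj(D[n],P)[0].astype(int);return cv2.resize(D[n]['pixels'][u[1]-h:u[1]+h,u[0]-h:min(u[0]+h,560)],(400,400),interpolation=2)
a=np.vstack([np.hstack([crop('top',[.523,-.408,.08],25),crop('side',[.5,.05,.03],65)]),np.hstack([crop('top',[.506,.384,0],35),crop('side',[.506,.384,0],50)])])
cv2.imwrite('pics/g7.png',cv2.resize(a,(600,600)))
v=masks('scraper',('side',),.534,.374);print([(f(p),c) for p,c in [fit(v,SCR,.534,.374,np.radians([110,155]))]] if v else 0)
mk=masks('mat',('top',),.506,.384);
if mk:
  print([(f(p),c) for p,c in [fit(mk,[(0,0,.15,.13,0,.002)],.506,.384,np.radians([-25,65]))]])
"
```

```text
[('lever_pad', 0.57, [0.411, 0.238, 0.087]), ('scraper', 0.46, [0.536, 0.371, -0.0]), ('mat', 0.73, [0.507, 0.388, -0.001])]
[('lever_pad', 0.77, [0.413, 0.235, 0.088]), ('scraper', 0.58, [0.535, 0.38, 0.004]), ('mat', 0.7, [0.506, 0.385, 0.001])]
[([0.529, 0.375, 2.683], np.float64(0.0812549019607843))]
[([0.506, 0.386, -0.297], np.float64(0.20749664027460693))]
```

View pics/g7.png

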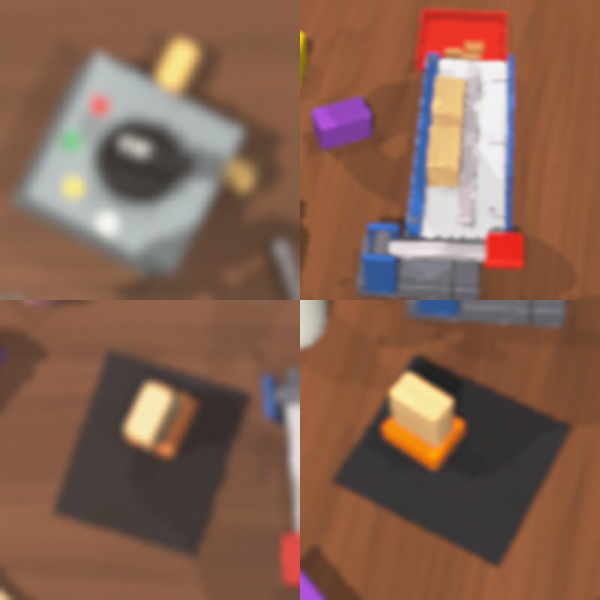

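The knob pointer at (135,147) aims at green (70,142). The lever is down at (505,250), the blocks lie in the row, the chips are in the tray, and the scraper stands about 28 mm off the mat centre, within limits. I hand in.

```bash
python3 -c "
from rig import order
print(order.close_job())"
```

```text
the job is handed in; nothing more can be done
None
```

I handed the job in at about 41 s of the 210 s, but the hand-in returned no verdict. The last pictures show three chips in the tray, both pallet blocks in the lane, the lever latched down, the knob at green, and the scraper on its mat about 28 mm off centre after being knocked.

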